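# Find the tag clip that has lost its spring

## Task

One of the three spring clips on the pins of the teak batten has lost its spring: find it by tugging the job tags straight out of the jaws, never with more than 15 newtons or the pins work loose; a sound clip keeps its tag and must not have it dragged out of place. Draw the tag out of the weak clip while that clip is still on its pin, lay the tag flat in the low wooden tray, and put the weak clip in the round steel scrap basin. Leave the sound clips on their pins with their tags and everything else on the bench as it is.

Things in the scene. Friction and masses are not known exactly. Their poses are not given: they have to be found in the camera images.
- batten: teak batten fixed on the bench, 92 mm (x) x 360 mm (y) x 20 mm high, with three upright steel pins 6 mm in diameter, 16 mm tall above its top, at x = +16 mm, y = -118, 0 and +118 mm of its frame. Origin: centre of its underside; -x is the side towards which the tags stick out
- clip_a: one of three look-alike steel spring clips (120 g), lying on its back, its 10 mm tail hole over a pin; any clip may be at any pin. Origin: underside, midway between the upright cheeks; x from jaws to tail, z up. Take it by the cheeks: 50 mm over their outsides (y), x -15 to +15 mm, 24 mm high. Hole at x +30 mm, jaw front at x -32 mm; thumb lever 54 mm above the underside at x +15 to +40 mm
- clip_b: like clip_a in size, origin and axes. The jaws pinch a level tag 12 to 16 mm above the clip's underside, at x -18 to -28 mm. Two of the three clips are sound and hold a tag until it is pulled with 15 to 24 N; the third has lost its spring and lets its tag slide at 3 to 6 N; this cannot be seen, only felt
- clip_c: like clip_a in size, origin and axes. The tail hole leaves 2 mm of play each way on the pin, so a pulled clip shifts that far before its pin holds it
- tag_a: stiff white plastic job tag held in clip_a at the start: 90 x 40 x 4 mm, 22 g, level. Origin: centre of its underside; x along its length, pointing into the clip, z up. About 24 mm of it is in the jaws and 66 mm stands free in front of the batten, its underside 32 mm above the bench. Take it by its long edges (40 mm apart along y)
- tag_b: stiff white plastic job tag held in clip_b at the start: 90 x 40 x 4 mm, 22 g, level. Origin: centre of its underside; x along its length, pointing into the clip, z up. About 24 mm of it is in the jaws and 66 mm stands free in front of the batten, its underside 32 mm above the bench. Take it by its long edges (40 mm apart along y)
- tag_c: stiff white plastic job tag held in clip_c at the start: 90 x 40 x 4 mm, 22 g, level. Origin: centre of its underside; x along its length, pointing into the clip, z up. About 24 mm of it is in the jaws and 66 mm stands free in front of the batten, its underside 32 mm above the bench. Take it by its long edges (40 mm apart along y)
- tray: low plywood tray fixed on the bench, 160 mm (x) x 130 mm (y) outside, walls 6 mm thick and 18 mm high, floor 6 mm thick. Origin: centre of its underside. It and the basin may swap sides
- basin: round steel scrap basin fixed on the bench, 42 mm high, 180 mm across the rim and 140 mm across the floor, walls 3 mm, floor 4 mm thick. Origin: centre of its underside
- footrest: bystander: aluminium rear footrest, 230 mm long, 25 mm high, lying beyond the left end of the batten. Origin: on the bench near the middle of its bracket
- mirror: bystander: round black plastic side mirror, 112 mm across, 27 mm high, with a bent stalk, lying beyond the right end of the batten. Origin: under the centre of the mirror head
- wrench: bystander: steel wrench 170 mm long, lying between the robot and the batten. Origin: underside
- sparkplug: bystander: spark plug 68 mm long, 24 mm across, lying behind the batten. Origin: on the bench under its middle
- grease_can: bystander: grey can 64 mm across, 85 mm tall, standing behind the batten. Origin: centre of its underside
Mind the look-alikes: they are no part of the job. Leave any blue or pink look-alike of the tag_a alone.

How it is judged (in metres and radians):
On the way:
1. the weak clip's tag is drawn clear of its jaws with the clip still on its pin (((horizontal distance between tag_a and clip_a above 0.083 m and distance of clip_a from where it was at the start of the episode below 0.012 m) or (horizontal distance between tag_b and clip_b above 0.083 m and distance of clip_b from where it was at the start of the episode below 0.012 m) or (horizontal distance between tag_c and clip_c above 0.083 m and distance of clip_c from where it was at the start of the episode below 0.012 m))), for 0.1 s.
At the end, for the whole second after the job is handed in: the weak clip lies at rest inside the round basin; its tag lies flat on the floor of the wooden tray; both sound clips lie flat on their pins within 12 mm of where they were, each still gripping its tag, which has been drawn out by no more than about 10 mm (((horizontal distance between clip_a and basin below 0.075 m and height (world z) of clip_a below 0.035 m and linear speed of each of clip_a, tag_a below 0.02 m/s and horizontal distance between tag_a and tray below 0.05 m and height (world z) of tag_a below 0.014 m and angle between each of tag_a, tag_b, tag_c's own z axis and vertical below 0.12 rad and distance of each of clip_b, clip_c from where it was at the start of the episode below 0.012 m and angle between each of clip_b, clip_c's own z axis and vertical below 0.1 rad and contact force between tag_b and clip_b above 16 N and x of tag_b in the frame of clip_b between -0.064 and -0.035 m and contact force between tag_c and clip_c above 16 N and x of tag_c in the frame of clip_c between -0.064 and -0.035 m) or (horizontal distance between clip_b and basin below 0.075 m and height (world z) of clip_b below 0.035 m and linear speed of each of clip_b, tag_b below 0.02 m/s and horizontal distance between tag_b and tray below 0.05 m and height (world z) of tag_b below 0.014 m and angle between each of tag_b, tag_a, tag_c's own z axis and vertical below 0.12 rad and distance of each of clip_a, clip_c from where it was at the start of the episode below 0.012 m and angle between each of clip_a, clip_c's own z axis and vertical below 0.1 rad and contact force between tag_a and clip_a above 16 N and x of tag_a in the frame of clip_a between -0.064 and -0.035 m and contact force between tag_c and clip_c above 16 N and x of tag_c in the frame of clip_c between -0.064 and -0.035 m) or (horizontal distance between clip_c and basin below 0.075 m and height (world z) of clip_c below 0.035 m and linear speed of each of clip_c, tag_c below 0.02 m/s and horizontal distance between tag_c and tray below 0.05 m and height (world z) of tag_c below 0.014 m and angle between each of tag_c, tag_a, tag_b's own z axis and vertical below 0.12 rad and distance of each of clip_a, clip_b from where it was at the start of the episode below 0.012 m and angle between each of clip_a, clip_b's own z axis and vertical below 0.1 rad and contact force between tag_a and clip_a above 16 N and x of tag_a in the frame of clip_a between -0.064 and -0.035 m and contact force between tag_b and clip_b above 16 N and x of tag_b in the frame of clip_b between -0.064 and -0.035 m))); the robot touches nothing.
It fails at once if a bystander is shifted by more than 20 mm (distance of any of footrest, mirror, wrench, sparkplug, grease_can from where it was at the start of the episode above 0.02 m).
It fails at once if the tag of a sound clip is dragged out by more than about 10 mm ((x of tag_a in the frame of clip_a below -0.064 m and contact force between tag_a and clip_a above 16 N) or (x of tag_b in the frame of clip_b below -0.064 m and contact force between tag_b and clip_b above 16 N) or (x of tag_c in the frame of clip_c below -0.064 m and contact force between tag_c and clip_c above 16 N)).
It fails at once if a clip still holding its tag is pulled or pressed against its pin and the batten with more than 15 N ((contact force between clip_a and batten above 15 N and horizontal distance between tag_a and clip_a below 0.075 m) or (contact force between clip_b and batten above 15 N and horizontal distance between tag_b and clip_b below 0.075 m) or (contact force between clip_c and batten above 15 N and horizontal distance between tag_c and clip_c below 0.075 m)).
It also fails if it takes over 69 s, if anything falls off the work surface, if the arm or the gripper's body presses on something with over 40 N, if the wrist force passes 120 N, or if a joint passes its speed limit or range.

## Robot

A 6-joint arm with a two-finger parallel gripper is mounted at the origin on the work surface. World frame = base frame: x ahead of the robot, y to its left, z up, the work surface at z = 0. Lengths are in mm, angles in degrees, forces in N, time in s.
With the tool pointing down it reaches from about 300 to 850 mm from the base axis. Payload 4.2 kg.
Tool frame: the origin (TCP) lies between the finger pads; the fingertips stand ahead of it and the grasp point (between the pads) lies 3 mm ahead of it (nose_length is the z of the fingertips in the tool frame, in mm); z points along the fingers, y is the line along which they close (so a half turn about z gives the same grasp; the last joint's range is limited). The gripper opens to 91 mm and grips with 3 to 60 N. Pads are 32 mm wide; open, the fingers measure 118 mm over their backs; the gripper's body (76 mm by 178 mm) begins 60 mm behind the grasp point.
Start: joints at [75.802, 18.312, 89.639, -0, 72.044, -1.146], TCP at [129.856, 560.159, 235.976] pointing down, gripper open.
Joint ranges: [-177.97, 177.97], [-48.28, 115.42], [12.27, 149.76], [-77.06, 257.06], [2.81, 150.46], [-146.56, 146.56]. Speed limits (degrees/s): [147.25, 147.25, 180, 180, 180, 180].

## Interface

Orientations are given as [roll, pitch, yaw] about the fixed x, y, z axes, in that order (R = Rz(yaw) Ry(pitch) Rx(roll)).
In Python, from workcell import state, grab_frame, camera_params, job_done, nose_length gives the robot as it stands.
- The arm moves only by the tool step_arm, never from a script. Its argument "plan" is a list that holds one entry, the list of rows, each a list of 5 numbers: the shift along the tool's x, y, z in cm, then the turn about the tool's z in rad, then the opening, from 0 (shut) to 1 (fully open). In form: [[[x, y, z, turn, gripper], ...]]. A call has 1 to 20 rows; each row is the pose to reach, as a shift and turn from the pose commanded when the call began, along the tool's axes at that moment; what a row does not reach only later rows make up. A row lasts 1/8 s, in which the tool goes at most 62.5 mm and 10.7 degrees, less where a joint would pass 70% of its speed; a pose out of reach is approached as far as the arm can. A call with a gripper value outside its range is refused whole. The fingers move at their own pace and stop on an object; "newtons" is the grip in N (left out, the last holds). Time passes only in rows, so rows that repeat a pose let the fingers close. It gives the time, the measured TCP pose, the force, the opening and the grip force at its end, in the units of the state.
- state(): the state, without advancing time (a new reading comes with each control period).
- grab_frame(name): name is "scene" or "side" or "wrist"; returns the picture (384x512x3 uint8, blue, green, red); there is no depth.
- camera_params(name): a dict with "camera_matrix" (3x3 intrinsics, pixels), "R" (3x3) and "t" (3): a world point X has camera coordinates R X + t; the wrist camera has in their place "mount" (4x4, takes a point from camera to tool coordinates, whose origin is the TCP and whose axes are the flange's). Camera axes: x right, y down, z forward; pixel columns grow to the right and rows downward; lengths in mm; the calibration is good to about 2 mm. A picture is of the moment at which its call begins: read the wrist's pose just before it. camera_params takes no time and is no camera call.
- job_done(): hands the job in; it is judged then, once.
The state is a dict: "time_s": time; "qpos": joint angles; "qvel": joint speeds; "effort": joint torques, N m; "ee_pos": TCP position; "ee_rot": TCP orientation; "force": force on the tool from outside, world axes, zero at the start; "torque": the same for the moment, N m; "gripper_width": finger opening in mm; "gripper_force": force on a finger pad.
Only numpy, scipy, OpenCV 4.12 (cv2) and the standard library are available. Lean on these libraries where they do the work, as an engineer would, in place of code of your own. Each camera call takes 0.05 s, during which the arm holds its last target. There are 200 camera calls.

## Working session

There is one attempt and no reset: what is moved stays moved. The work goes in short steps, Python scripts to look and compute and a tool call to move; the robot and the scene stay as the last step left them, time stands still between calls to the robot, and variables do not carry over. Pictures are saved under pics/ and viewed, at most 10 in all, crops included, and the job is handed in when it is done.

Besides the shell and the picture viewer there is one more tool, called after ">>>" as name(argument=value, ...) on one line, values as JSON. step_arm: Moves the arm, as the interface text tells. Its arguments: {"type":"object","properties":{"plan":{"type":"array","items":{"type":"array","items":{"type":"array","items":{"type":"number"}}}},"newtons":{"type":"number"}},"required":["plan"]}

```bash
mkdir -p pics
python3 - <<'E'
from workcell import *
import cv2
print(state(), nose_length)
for n in("scene","side"):
    p=camera_params(n); print(n,p)
    cv2.imwrite(f"pics/{n}0.png",cv2.resize(grab_frame(n),(800,600),interpolation=cv2.INTER_CUBIC))
print(camera_params("wrist"))
E
```

```text
{'time_s': 0.0, 'qpos': array([ 7.58015407e+01,  1.83524732e+01,  8.97062956e+01, -2.88504437e-04,
        7.20428635e+01, -1.14563745e+00]), 'qvel': array([-0.06727762,  0.05115399, -0.09081264, -0.0178713 , -0.07647945,
       -0.03583416]), 'effort': array([ 3.16038087e-03, -4.12468064e+01, -2.31972510e+01,  7.31675536e-02,
        4.57328826e-02, -1.60888094e-04]), 'ee_pos': array([129.74853781, 559.69802847, 235.11264566]), 'ee_rot': array([-1.79898383e+02, -1.75777851e-03,  1.66947266e+02]), 'force': array([ 0.44154602,  0.06723987, -0.28699319]), 'torque': array([-0.00590174, -0.00787265, -0.00726895]), 'gripper_force': 0.0, 'gripper_width': 91.21253305205798} 22.0
scene {'camera_matrix': array([[368.44375119,   0.        , 256.65991145],
       [  0.        , 368.44375119, 189.67746134],
       [  0.        ,   0.        ,   1.        ]]), 'R': array([[ 0.66444449,  0.74712631,  0.01777064],
       [ 0.54510842, -0.46824246, -0.69541772],
       [-0.51124391,  0.4717534 , -0.71838597]]), 't': array([-384.6670713 , -290.61062944, 1187.21963114])}
side {'camera_matrix': array([
[... 181 characters left out ...]
7954,  0.0180858 ],
       [-0.11227586, -0.75001629, -0.6518203 ],
       [ 0.12005874,  0.64092332, -0.75815777]]), 't': array([-575.25628231,  103.61206381, 1171.25639526])}
{'camera_matrix': array([[269.49384549,   0.        , 249.56125617],
       [  0.        , 269.49384549, 190.08455794],
       [  0.        ,   0.        ,   1.        ]]), 'mount': array([[ 7.01865881e-04, -9.62922528e-01, -2.69777154e-01,
         7.53542404e+01],
       [ 9.99999753e-01,  6.66060376e-04,  2.24263491e-04,
        -1.88397184e-01],
       [-3.62604951e-05, -2.69777245e-01,  9.62922757e-01,
        -1.48886547e+02],
       [ 0.00000000e+00,  0.00000000e+00,  0.00000000e+00,
         1.00000000e+00]])}
```

View pics/scene0.png

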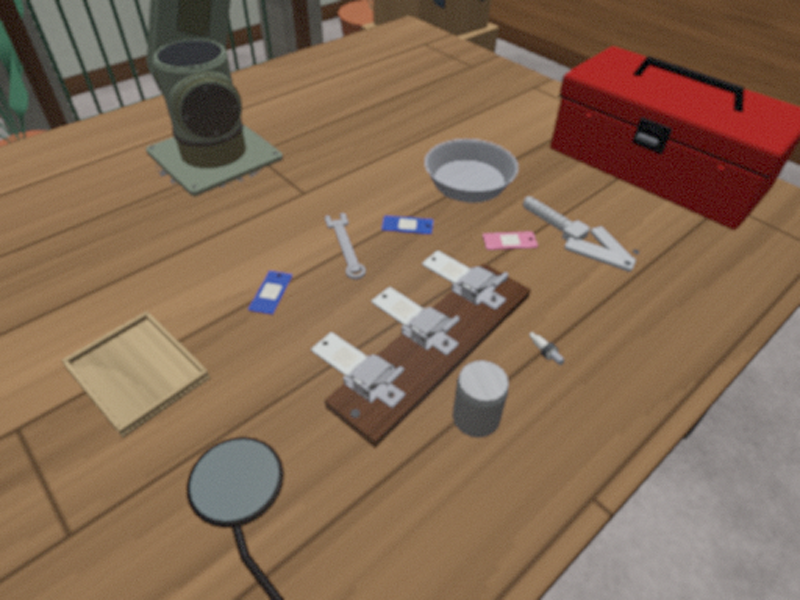

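View pics/side0.png

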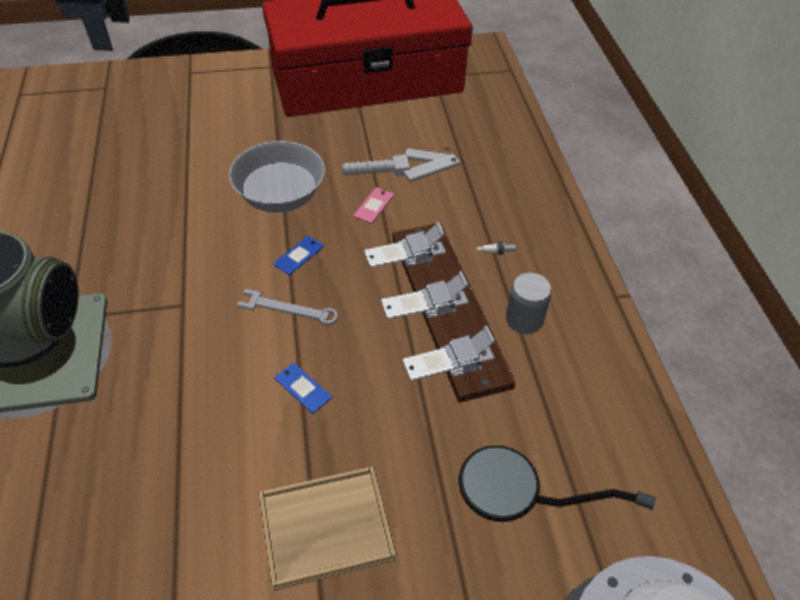

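The tray is nearest the camera, at about (137,372) in scene and (328,527) in side. The basin is at (471,170) scene and (278,175) side. The three clips with white tags lie along the batten between (480,280) and (370,375) in scene. I'll enlarge the clip area next.

Run:
```python
import cv2
from workcell import *
for n,(x0,y0,w,h) in dict(scene=(195,150,160,120),side=(225,135,110,130)).items():
    im=grab_frame(n)[y0:y0+h,x0:x0+w]
    k=5 if n=="scene" else 4.6
    im=cv2.resize(im,None,fx=k,fy=k,interpolation=cv2.INTER_CUBIC)
    cv2.imwrite(f"pics/{n}1.png",im); print(im.shape)
```

```text
(600, 800, 3)
(598, 506, 3)
```

View pics/scene1.png

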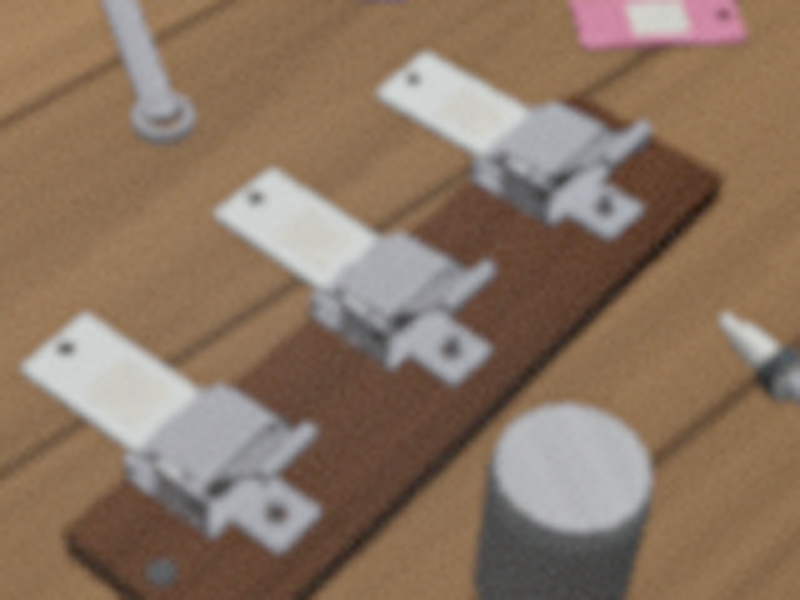

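View pics/side1.png

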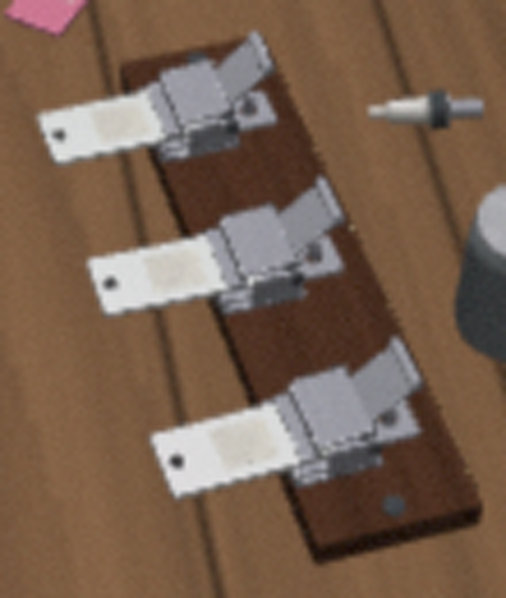

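```bash
cat > h.py <<'E'
import numpy as np, cv2
from workcell import *
C={n:camera_params(n) for n in("scene","side")}
def plane(n,uv,z):
    p=C[n];R=p["R"];c=-R.T@p["t"]
    d=R.T@np.linalg.solve(p["camera_matrix"],np.array([*uv,1.]))
    return c+d*(z-c[2])/d[2]
def tri(a,b):
    P=[C[n]["camera_matrix"]@np.c_[C[n]["R"],C[n]["t"]] for n in("scene","side")]
    X=cv2.triangulatePoints(P[0],P[1],np.array(a,float),np.array(b,float)); return X[:3,0]/X[3,0]
E
python3 - <<'E'
from h import *
np.set_printoptions(precision=1,suppress=True)
sc=lambda u,v:(u/5+195-.4,v/5+150-.4)
sd=lambda u,v:(u/4.6+225-.4,v/4.6+135-.4)
D=dict(t1L=((375,95),(57,163),36),t1R=((430,50),(38,115),36),t1h=((412,78),(59,134),36),
t2L=((214,212),(108,314),36),t2R=((272,168),(88,261),36),t2h=((256,198),(111,282),36),
t3L=((20,368),(176,497),36),t3R=((85,312),(150,436),36),t3h=((66,348),(177,461),36),
p1=((606,206),(250,107),36),p2=((452,348),(314,254),36),p3=((277,513),(389,417),36))
for k,(a,b,z) in D.items(): print(k,tri(sc(*a),sd(*b)),plane("scene",sc(*a),z),plane("side",sd(*b),z))
f=lambda u,v:(u/1.5625-.2,v/1.5625-.2)
for a,b in zip([(65,362),(147,316),(207,373),(123,433)],[(262,495),(373,468),(395,557),(275,585)]): print("tray",plane("scene",f(*a),18),plane("side",f(*b),18))
print("basin",plane("scene",f(471,165),42),plane("side",f(278,172),42))
for n,w in(("wrench",((335,222),(345,240),(355,271))),("mir",((236,480),))):
  for q in w: print(n,plane("scene",f(*q),5))
E
```

```text
t1L [545.4  73.1  38. ] [545.   72.4  36. ] [545.6  76.4  36. ]
t1R [539.8 115.2  37.1] [538.5 116.9  36. ] [539.9 115.8  36. ]
t1h [549.5  94.4  39.4] [547.9  95.2  36. ] [549.9  98.9  36. ]
t2L [557.2 -40.9  39.6] [554.9 -39.6  36. ] [557.6 -37.4  36. ]
t2R [552.1  -1.2  38.4] [550.6  -0.1  36. ] [552.4   1.2  36. ]
t2h [562.3 -19.2  39.3] [560.8 -18.9  36. ] [562.7 -15.5  36. ]
t3L [ 573.3 -161.9   38.4] [ 572.2 -162.    36. ] [ 573.5 -159.7   36. ]
t3R [ 566.5 -122.5   38.4] [ 565.  -121.9   36. ] [ 566.7 -120.4   36. ]
t3h [ 577.5 -140.6   38.9] [ 576.1 -140.4   36. ] [ 577.9 -138.    36. ]
p1 [666.4 111.4  27.1] [671.9 102.5  36. ] [664.2 104.   36. ]
p2 [680.   -5.4  26.1] [685.9 -13.2  36. ] [677.4 -12.4  36. ]
p3 [ 695.2 -121.5   26.1] [ 700.9 -127.3   36. ] [ 692.4 -127.3   36. ]
tray [ 357.6 -422.9   18. ] [ 344.4 -301.1   18. ]
tray [ 349.8 -301.3   18. ] [ 498.3 -284.8   18. ]
tray [ 501.4 -285.4   18. ] [ 508.6 -412.7   18. ]
tray [ 516.4 -409.    18. ] [ 355.  -423.9   18. ]
basin [407.1 330.7  42. ] [405.5 334.4  42. ]
wrench [339.   53.5   5. ]
wrench [390.1  36.6   5. ]
wrench [462.8   1.    5. ]
mir [ 656.  -334.1    5. ]
```

```bash
cat >> h.py <<'E'
def mv(cmd,tgt):
    "cmd,tgt: x,y,z mm, yaw deg (tool down) -> shift cm, turn rad"
    a=np.radians(cmd[3]); d=np.array(tgt[:3],float)-cmd[:3]
    x=np.array([np.cos(a),np.sin(a)]); y=np.array([np.sin(a),-np.cos(a)])
    return np.round([d[:2]@x/10,d[:2]@y/10,-d[2]/10,np.radians(cmd[3]-tgt[3])],3)
def at(cmd,s):
    a=np.radians(cmd[3]); x=np.array([np.cos(a),np.sin(a)]); y=np.array([np.sin(a),-np.cos(a)])
    return [*np.round(np.array(cmd[:2])+10*(s[0]*x+s[1]*y),2),cmd[2]-10*s[2],cmd[3]-np.degrees(s[3])]
E
python3 -c "
from h import *
print(mv([129.856,560.159,235.976,166.948],[567,97,170,187.5]))"
```

```text
[-53.045 -35.247   6.598  -0.359]
```

>>> step_arm(plan=[[[-53.05, -35.25, 6.6, -0.36, 0.8], [-53.05, -35.25, 6.6, -0.36, 0.8], [-53.05, -35.25, 6.6, -0.36, 0.8], [-53.05, -35.25, 6.6, -0.36, 0.8], [-53.05, -35.25, 6.6, -0.36, 0.8], [-53.05, -35.25, 6.6, -0.36, 0.8], [-53.05, -35.25, 6.6, -0.36, 0.8], [-53.05, -35.25, 6.6, -0.36, 0.8], [-53.05, -35.25, 6.6, -0.36, 0.8], [-53.05, -35.25, 6.6, -0.36, 0.8], [-53.05, -35.25, 6.6, -0.36, 0.8], [-53.05, -35.25, 6.6, -0.36, 0.8], [-53.05, -35.25, 6.6, -0.36, 0.8], [-53.05, -35.25, 6.6, -0.36, 0.8]]], newtons=8)

```text
time_s: 1.95
ee_pos: [566.1, 98.3, 170.3]
ee_rot: [180.0, 0.0, -172.3]
force: [-0.1, 0.3, 0.1]
gripper_width: 72.9
gripper_force: 0.0
```

Run:
```python
from h import *
s=state();print(s["time_s"],s["ee_pos"],s["ee_rot"],s["force"],s["gripper_width"])
im=grab_frame("wrist")
cv2.imwrite("pics/w1.png",cv2.resize(im,(800,600),interpolation=cv2.INTER_CUBIC))
print(at([129.856,560.159,235.976,166.948],[-53.05,-35.25,6.6,-.36]))
```

```text
1.95 [566.11310399  98.32206134 170.33942219] [ 1.79978229e+02  4.60588672e-03 -1.72310632e+02] [-0.10187832  0.28728176  0.10958284] 72.88663176936556
[np.float64(567.04), np.float64(96.96), 169.976, np.float64(187.57448062470965)]
```

View pics/w1.png

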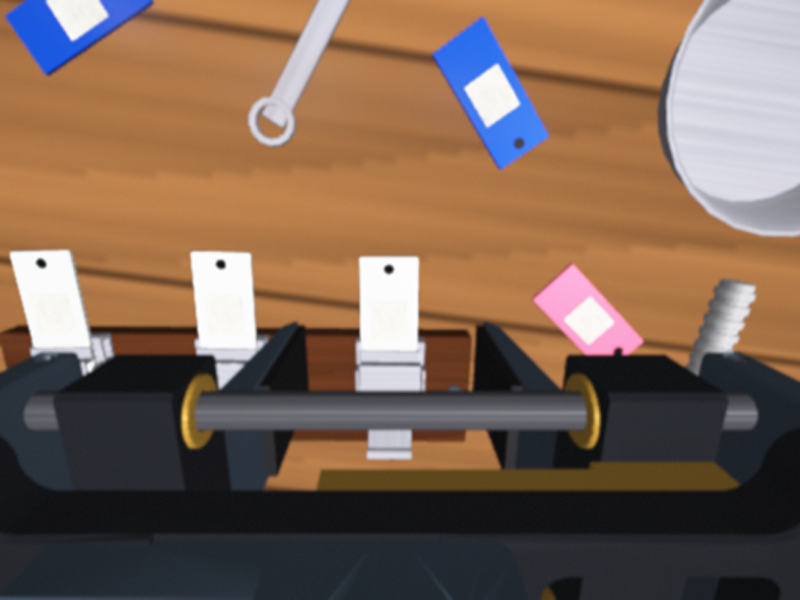

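```bash
cat >> h.py <<'E'
from scipy.spatial.transform import Rotation as Ro
def wplane(pos,rot,uv,z):
    p=camera_params("wrist");R=Ro.from_euler("xyz",rot,degrees=True).as_matrix();m=p["mount"]
    c=R@m[:3,3]+pos; d=R@m[:3,:3]@np.linalg.solve(p["camera_matrix"],[*uv,1.])
    return c+d*(z-c[2])/d[2]
E
python3 - <<'E'
from h import *
np.set_printoptions(precision=1,suppress=True)
pos=np.array([566.11,98.32,170.34]);rot=[179.98,0,-172.31]
f=lambda q:(q[0]/1.5625-.2,q[1]/1.5625-.2)
for o in ([(359,257),(419,257),(360,350),(418,350)],[(191,251),(250,253),(200,347),(256,349)],[(11,252),(72,250),(32,348),(90,346)]):
    w=[wplane(pos,rot,f(q),36) for q in o]
    a=(w[0]+w[1])/2;b=(w[2]+w[3])/2;d=(b-a)[:2];print(a,np.linalg.norm(d),np.degrees(np.arctan2(d[1],d[0])),np.linalg.norm(w[0]-w[1]))
f2=wplane(pos,rot,f((747,100)),42);print(f2)
E
```

```text
[541.9  93.8  36. ] 68.08342859912463 7.684407864255958 40.815184136362454
[553.9 -19.9  36. ] 69.99510983765745 5.942664645239679 39.88526073281862
[ 569.5 -140.1   36. ] 69.88906111207321 6.483784779518864 41.67319353748156
[416.6 295.2  42. ]
```

The wrist view shows tag 1 centred at column 389 and parallel to the tool, so it is aligned. The other two tags agree with the triangulation to about 1 mm. I'm descending and gripping tag 1 lightly.

>>> step_arm(plan=[[[0, 0.05, 6, 0, 0.7], [0, 0.05, 11, 0, 0.6], [0, 0.05, 13.3, 0, 0.6], [0, 0.05, 13.3, 0, 0.6], [0, 0.05, 13.3, 0, 0.6], [0, 0.05, 13.3, 0, 0.4], [0, 0.05, 13.3, 0, 0.3], [0, 0.05, 13.3, 0, 0.2], [0, 0.05, 13.3, 0, 0.2], [0, 0.05, 13.3, 0, 0.2]]], newtons=8)

```text
time_s: 3.25
ee_pos: [567.4, 97.6, 37.3]
ee_rot: [180.0, 0.1, -172.4]
force: [-0.4, 0.3, 3.0]
gripper_width: 39.7
gripper_force: 8.0
```

>>> step_arm(plan=[[[0.05, 0, 0, 0, 0.2], [0.1, 0, 0, 0, 0.2], [0.15, 0, 0, 0, 0.2], [0.15, 0, 0, 0, 0.2]]])

```text
time_s: 3.75
ee_pos: [565.7, 97.2, 37.0]
ee_rot: [-180.0, 0.0, -172.4]
force: [2.1, -0.4, 2.4]
gripper_width: 39.6
gripper_force: 8.0
```

>>> step_arm(plan=[[[0.05, 0, 0, 0, 0.2], [0.1, 0, 0, 0, 0.2], [0.1, 0, 0, 0, 0.2]]])

```text
time_s: 4.12
ee_pos: [565.0, 97.2, 37.0]
ee_rot: [180.0, 0.1, -172.4]
force: [4.1, 0.8, 0.9]
gripper_width: 40.0
gripper_force: 8.0
```

>>> step_arm(plan=[[[0.05, 0, 0, 0, 0.2], [0.1, 0, 0, 0, 0.2], [0.1, 0, 0, 0, 0.2]]])

```text
time_s: 4.5
ee_pos: [564.8, 97.2, 37.0]
ee_rot: [180.0, 0.2, -172.4]
force: [5.4, 1.5, -1.0]
gripper_width: 39.9
gripper_force: 8.0
```

>>> step_arm(plan=[[[0.05, 0, 0, 0, 0.2], [0.1, 0, 0, 0, 0.2], [0.15, 0, 0, 0, 0.2], [0.15, 0, 0, 0, 0.2]]])

```text
time_s: 5.0
ee_pos: [564.6, 97.2, 37.3]
ee_rot: [180.0, 0.3, -172.4]
force: [8.4, 1.5, -1.1]
gripper_width: 39.6
gripper_force: 8.0
```

Tag 1 holds at 8.5 N without sliding, so that clip is sound. I'm relaxing the pull, releasing and lifting.

>>> step_arm(plan=[[[-0.1, 0, 0, 0, 0.2], [-0.2, 0, 0, 0, 0.2], [-0.25, 0, 0, 0, 0.2], [-0.25, 0, 0, 0, 0.6], [-0.25, 0, 0, 0, 0.6], [-0.25, 0, -2, 0, 0.6], [-0.25, 0, -7, 0, 0.65]]])

```text
time_s: 5.88
ee_pos: [561.4, 96.7, 104.9]
ee_rot: [-180.0, -0.5, -172.4]
force: [0.7, 0.2, -0.2]
gripper_width: 59.1
gripper_force: 0.0
```

Run:
```python
from h import *
c=[129.856,560.159,235.976,166.948]
for s in([-53.05,-35.25,6.6,-.36],[0,.05,13.3,0],[.5,0,0,0],[-.25,0,-7,0]): c=at(c,s)
s=state();print(c,s["ee_pos"],s["force"],s["gripper_width"])
print(mv(c,[578.8,-17.2,37,186.8]))
```

```text
[np.float64(564.49), np.float64(97.13), 106.976, np.float64(187.57448062470965)] [561.38464984  96.72795121 104.86590682] [ 0.68650756  0.19756684 -0.20947604] 59.05210643647082
[  0.089 -11.522   6.998   0.014]
```

>>> step_arm(plan=[[[0.1, -6, 0, 0.014, 0.65], [0.1, -11.5, 0, 0.014, 0.65], [0.1, -11.5, 1, 0.014, 0.6], [0.1, -11.5, 5, 0.014, 0.6], [0.1, -11.5, 7, 0.014, 0.6], [0.1, -11.5, 7, 0.014, 0.6], [0.1, -11.5, 7, 0.014, 0.6], [0.1, -11.5, 7, 0.014, 0.4], [0.1, -11.5, 7, 0.014, 0.3], [0.1, -11.5, 7, 0.014, 0.2], [0.1, -11.5, 7, 0.014, 0.2], [0.1, -11.5, 7, 0.014, 0.2]]])

```text
time_s: 7.38
ee_pos: [579.0, -17.0, 37.3]
ee_rot: [-180.0, 0.0, -173.2]
force: [-1.5, 0.6, 2.6]
gripper_width: 39.5
gripper_force: 8.0
```

>>> step_arm(plan=[[[0.05, 0, 0, 0, 0.2], [0.1, 0, 0, 0, 0.2], [0.15, 0, 0, 0, 0.2], [0.2, 0, 0, 0, 0.2], [0.2, 0, 0, 0, 0.2]]])

```text
time_s: 8.0
ee_pos: [577.1, -17.2, 37.0]
ee_rot: [-180.0, 0.1, -173.2]
force: [2.3, -0.0, 0.4]
gripper_width: 39.9
gripper_force: 8.0
```

>>> step_arm(plan=[[[0.05, 0, 0, 0, 0.2], [0.1, 0, 0, 0, 0.2], [0.15, 0, 0, 0, 0.2], [0.15, 0, 0, 0, 0.2]]])

```text
time_s: 8.5
ee_pos: [575.4, -17.4, 37.0]
ee_rot: [180.0, 0.0, -173.2]
force: [3.4, 0.0, 1.0]
gripper_width: 39.6
gripper_force: 8.0
```

>>> step_arm(plan=[[[0.05, 0, 0, 0, 0.2], [0.1, 0, 0, 0, 0.2], [0.15, 0, 0, 0, 0.2], [0.15, 0, 0, 0, 0.2]]])

```text
time_s: 9.0
ee_pos: [573.7, -17.6, 37.0]
ee_rot: [180.0, 0.0, -173.2]
force: [3.3, 1.1, 0.8]
gripper_width: 39.9
gripper_force: 8.0
```

The tool has moved 5 mm at a steady 3.3 N, so tag 2 is sliding and this is the weak clip. I'm drawing the tag out.

>>> step_arm(plan=[[[0.2, 0, 0, 0, 0.2], [0.5, 0, 0, 0, 0.2], [0.8, 0, 0, 0, 0.2], [1.2, 0, 0, 0, 0.2], [1.6, 0, 0, 0, 0.2], [2.0, 0, 0, 0, 0.2], [2.6, 0, 0, 0, 0.2], [3.2, 0, 0, 0, 0.2], [4.0, 0, 0, 0, 0.2], [5.0, 0, 0, 0, 0.2], [6.0, 0, 0, 0, 0.2], [6.0, 0, 0, 0, 0.2], [6.0, 0, -2, 0, 0.2], [6.0, 0, -6, 0, 0.2], [6.0, 0, -6, 0, 0.2]]], newtons=12)

```text
time_s: 10.88
ee_pos: [516.7, -24.8, 99.7]
ee_rot: [-179.9, 0.4, -173.2]
force: [-0.6, -0.8, 0.0]
gripper_width: 39.7
gripper_force: 12.0
```

Run:
```python
from h import *
a=[grab_frame("side")[110:300,130:340],grab_frame("wrist")]
a=[cv2.resize(i,(int(i.shape[1]*450/i.shape[0]),450)) for i in a]
im=np.hstack(a);im=cv2.resize(im,None,fx=.72,fy=.72);cv2.imwrite("pics/c2.png",im);print(im.shape)
c=[564.49,97.13,106.976,187.574]
for s in([.1,-11.5,7,.014],[.5,0,0,0],[6,0,-6,0]): c=at(c,s)
print(c,state()["ee_pos"]); print(mv(c,[430,-355,150,187.0]))
```

```text
(324, 790, 3)
[np.float64(514.11), np.float64(-24.66), 96.976, np.float64(186.77185908681685)] [514.15928014 -24.62944291  96.89419662]
[ 1.2248e+01 -3.1812e+01 -5.3020e+00 -4.0000e-03]
```

View pics/c2.png

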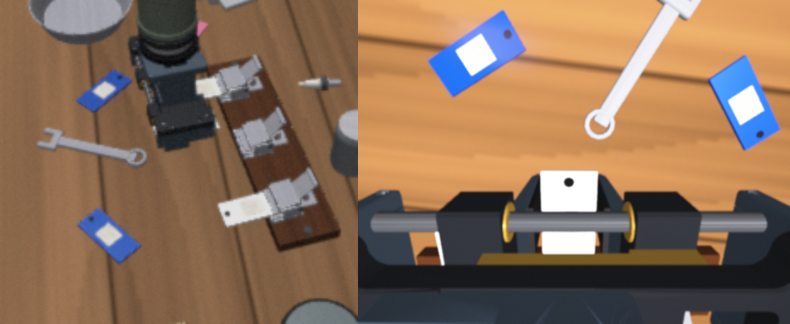

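The side crop shows clip 2 still on its pin without a tag. The wrist view shows the tag square in the pads, its free-end hole at (568,182). I'm taking it to the tray.

Run:
```python
from h import *
print(mv([514.11,-24.66,96.976,186.772],[409.5,-357.5,29.5,186.2]))
```

```text
[ 1.4313e+01 -3.1818e+01  6.7480e+00  1.0000e-02]
```

>>> step_arm(plan=[[[2.5, -5, 0, 0.01, 0.2], [5, -10, 0, 0.01, 0.2], [7.2, -15, 0, 0.01, 0.2], [9.5, -20, 0, 0.01, 0.2], [11.8, -25, 0, 0.01, 0.2], [13.5, -29, 0, 0.01, 0.2], [14.3, -31.8, 0, 0.01, 0.2], [14.3, -31.8, 0, 0.01, 0.2], [14.3, -31.8, 2.5, 0.01, 0.2], [14.3, -31.8, 5, 0.01, 0.2], [14.3, -31.8, 6.2, 0.01, 0.2], [14.3, -31.8, 6.75, 0.01, 0.2], [14.3, -31.8, 6.75, 0.01, 0.2], [14.3, -31.8, 6.75, 0.01, 0.2]]])

```text
time_s: 12.72
ee_pos: [410.0, -357.5, 30.1]
ee_rot: [-179.9, 0.1, -173.8]
force: [0.2, -0.3, 0.3]
gripper_width: 39.7
gripper_force: 12.0
```

Run:
```python
from h import *
s=state();print(s["ee_pos"],s["force"],s["gripper_width"])
a=[grab_frame("scene")[180:300,20:180],grab_frame("wrist")]
a=[cv2.resize(i,(420,315)) for i in a]
cv2.imwrite("pics/t1.png",np.hstack(a))
```

```text
[ 410.03166284 -357.54507668   30.07422243] [ 0.19761843 -0.30499375  0.31191614] 39.73471823568643
```

View pics/t1.png

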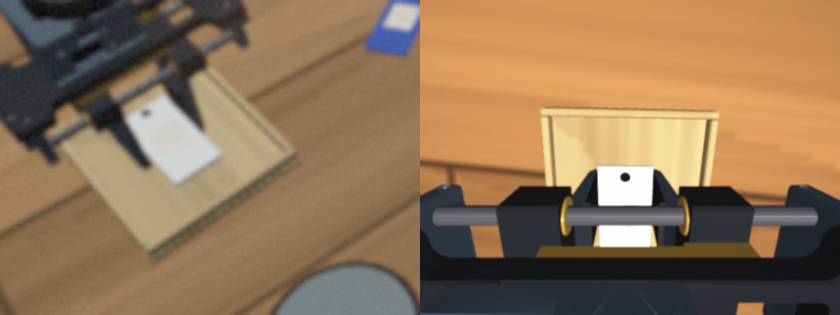

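The tag is level and centred over the tray floor between the pads. I'm releasing it and lifting.

>>> step_arm(plan=[[[0, 0, 0, 0, 0.6], [0, 0, 0, 0, 0.6], [0, 0, 0, 0, 0.6], [0, 0, 0, 0, 0.6], [0, 0, -2, 0, 0.6], [0, 0, -7, 0, 0.6], [0, 0, -13, 0, 0.6], [0, 0, -13, 0, 0.6]]])

```text
time_s: 13.82
ee_pos: [411.9, -359.4, 164.4]
ee_rot: [-179.5, 0.4, -173.8]
force: [-0.3, -0.9, -0.5]
gripper_width: 55.0
gripper_force: 0.0
```

Run:
```python
from h import *
s=state();print(s["time_s"],s["ee_pos"])
im=[cv2.resize(i,(400,300)) for i in (grab_frame("scene")[180:300,20:180],grab_frame("wrist"))]
im+=[cv2.resize(grab_frame("side")[y:y+120,x:x+160],(400,300),interpolation=cv2.INTER_CUBIC) for x,y in((215,130),(150,280))]
cv2.imwrite("pics/t2.png",np.vstack([np.hstack(im[:2]),np.hstack(im[2:])]))
c=at(at([514.11,-24.66,96.976,186.772],[14.3,-31.8,6.75,.01]),[0,0,-13,0]);print(c)
```

```text
13.825 [ 411.93523988 -359.43187646  164.36640188]
[np.float64(409.61), np.float64(-357.3), 159.476, np.float64(186.19904220486916)]
```

View pics/t2.png

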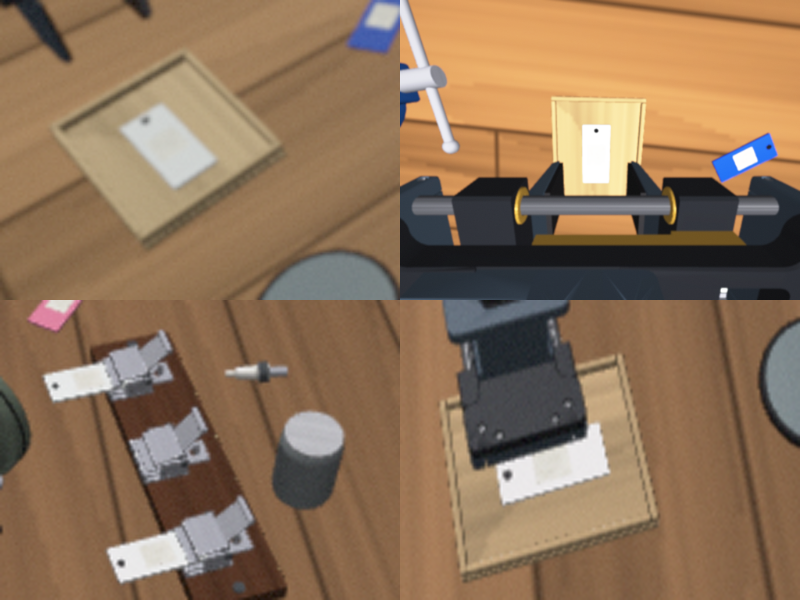

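The tag lies flat in the tray, and all three clips sit on their pins with tags only in the outer two. Next is the weak clip's cheeks.

Run:
```python
from h import *
print(mv([409.61,-357.3,159.476,186.199],[649.5,-8.8,129.5,187]))
print(mv([649.5,-8.8,129.5,187],[406,332.5,129.5,187]))
```

```text
[-2.7612e+01  3.2056e+01  2.9980e+00 -1.4000e-02]
[20.009 36.843 -0.     0.   ]
```

>>> step_arm(plan=[[[-4, 4.5, 0, -0.014, 0.75], [-8, 9, 0, -0.014, 0.75], [-12, 14, 0, -0.014, 0.75], [-16, 18.5, 0, -0.014, 0.75], [-20, 23, 0, -0.014, 0.75], [-24, 28, 0, -0.014, 0.75], [-27.6, 32.05, 1, -0.014, 0.75], [-27.6, 32.05, 3, -0.014, 0.75], [-27.6, 32.05, 3, -0.014, 0.75], [-27.6, 32.05, 3, -0.014, 0.75]]])

```text
time_s: 15.28
ee_pos: [649.0, -9.4, 128.9]
ee_rot: [180.0, -0.1, -173.0]
force: [0.6, -0.2, -0.2]
gripper_width: 67.8
gripper_force: 0.0
```

Run:
```python
from h import *
s=state();print(s["ee_pos"],s["ee_rot"],s["force"],s["gripper_width"])
cv2.imwrite("pics/g1.png",cv2.resize(grab_frame("wrist"),(800,600),interpolation=cv2.INTER_CUBIC))
```

```text
[648.96889516  -9.37562725 128.86195231] [ 1.79986911e+02 -8.41190183e-02 -1.73037156e+02] [ 0.6380707  -0.15091102 -0.19905676] 67.84615257130102
```

View pics/g1.png

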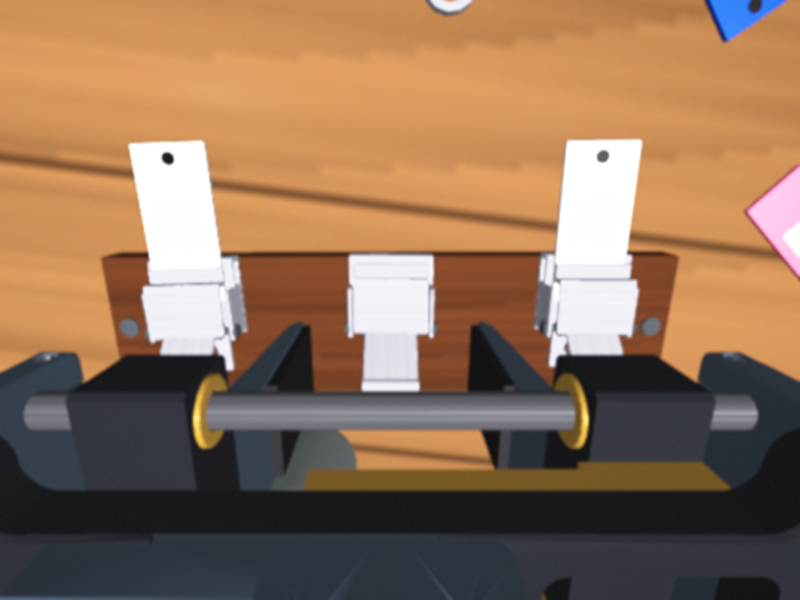

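The weak clip is centred between the fingers (cheek columns 350–433, jaw front at row 255, which puts it within 2 mm of target). I'm descending, gripping and lifting straight up.

>>> step_arm(plan=[[[0, 0, 3, 0, 0.75], [0, 0, 6, 0, 0.75], [0, 0, 8, 0, 0.75], [0, 0, 8.45, 0, 0.75], [0, 0, 8.45, 0, 0.75], [0, 0, 8.45, 0, 0.6], [0, 0, 8.45, 0, 0.4], [0, 0, 8.45, 0, 0.4], [0, 0, 8.45, 0, 0.4], [0, 0, 8.45, 0, 0.4]]], newtons=30)

```text
time_s: 16.58
ee_pos: [650.0, -8.9, 45.9]
ee_rot: [-180.0, 0.1, -173.0]
force: [-1.3, 0.3, 5.5]
gripper_width: 49.8
gripper_force: 30.0
```

>>> step_arm(plan=[[[0, 0, -0.5, 0, 0.4], [0, 0, -1.2, 0, 0.4], [0, 0, -2, 0, 0.4], [0, 0, -4, 0, 0.4], [0, 0, -8, 0, 0.4], [0, 0, -11, 0, 0.4], [0, 0, -11, 0, 0.4]]])

```text
time_s: 17.45
ee_pos: [650.1, -8.8, 157.8]
ee_rot: [-180.0, 0.2, -173.0]
force: [0.8, -0.6, -0.8]
gripper_width: 49.9
gripper_force: 30.0
```

>>> step_arm(plan=[[[2.8, 5.2, 0, 0, 0.4], [5.6, 10.4, 0, 0, 0.4], [8.4, 15.6, 0, 0, 0.4], [11.2, 20.8, 0, 0, 0.4], [14, 26, 0, 0, 0.4], [16.8, 31, 0, 0, 0.4], [19, 35, 0, 0, 0.4], [20, 36.85, 0, 0, 0.4], [20, 36.85, 0, 0, 0.4], [20, 36.85, 4, 0, 0.4], [20, 36.85, 8, 0, 0.4], [20, 36.85, 10.5, 0, 0.4], [20, 36.85, 11.7, 0, 0.4], [20, 36.85, 12.1, 0, 0.4], [20, 36.85, 12.1, 0, 0.4]]])

```text
time_s: 19.32
ee_pos: [406.5, 332.5, 34.4]
ee_rot: [180.0, 0.0, -173.0]
force: [0.4, -0.5, -0.9]
gripper_width: 49.6
gripper_force: 30.0
```

>>> step_arm(plan=[[[0, 0, 0.2, 0, 0.65], [0, 0, 0.2, 0, 0.65], [0, 0, 0.2, 0, 0.65], [0, 0, 0.2, 0, 0.65], [0, 0, -2, 0, 0.65], [0, 0, -7, 0, 0.65], [0, 0, -13, 0, 0.65], [0, 0, -19, 0, 0.65], [0, 10, -20, 0, 0.65], [0, 15, -20, 0, 0.65], [0, 15, -20, 0, 0.65], [0, 15, -20, 0, 0.65]]])

```text
time_s: 20.82
ee_pos: [387.1, 482.8, 233.4]
ee_rot: [-180.0, -0.0, -172.9]
force: [-0.0, 0.1, -1.0]
gripper_width: 59.1
gripper_force: 0.0
```

Run:
```python
from h import *
s=state();print(s["time_s"],s["ee_pos"],s["qpos"],s["force"])
R=lambda n,x,y:cv2.resize(grab_frame(n)[y:y+120,x:x+160],(400,300),interpolation=cv2.INTER_CUBIC)
cv2.imwrite("pics/end.png",np.vstack([np.hstack([R("side",110,75),R("side",215,130)]),np.hstack([R("scene",210,70),R("scene",195,150)])]))
```

```text
20.825 [387.07241698 482.80415593 233.40135729] [ 5.02143718e+01  2.23854738e+01  8.38001779e+01  2.10560125e-03
  7.38369266e+01 -4.69296337e+01] [-0.01433631  0.10657429 -1.01484534]
```

View pics/end.png

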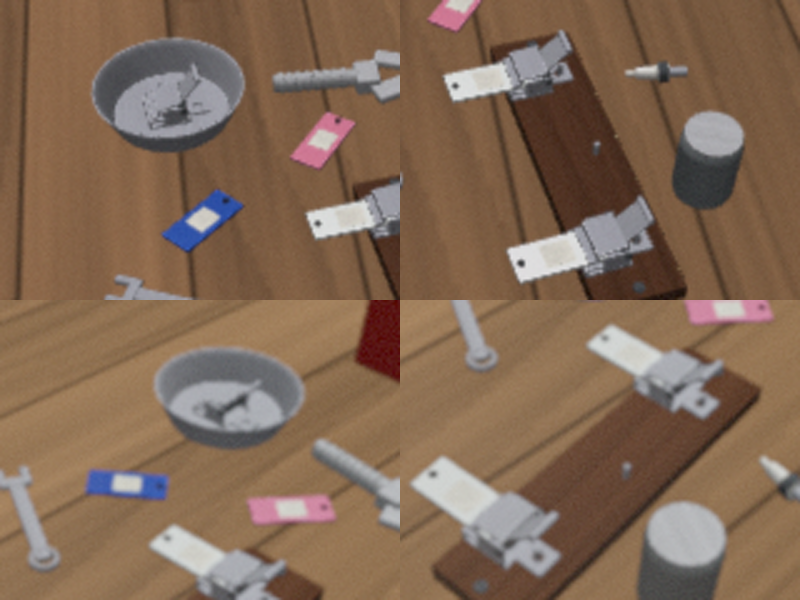

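The clip sits in the basin at (175,98), the middle pin is bare, and the outer clips still hold their tags. I'm handing in.

```bash
python3 -c "
from workcell import *
print(job_done())"
```

```text
the job is handed in; nothing more can be done
None
```

I handed the job in at about 21 s; no verdict came back. The weak clip was the middle one: it is in the basin and its tag lies flat in the tray, while the two outer clips are still on their pins with their tags. I tugged the left clip's tag (+y end) and it held at 8.5 N; I never tugged the right one, since the middle tag slid at 3.3 N.

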